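# Fit a brake disc onto the studs of a cargo-bike hub on the shed tray

### The arm

A 6-joint arm with a two-finger parallel gripper is mounted at the origin on the work surface. World frame = base frame: x ahead of the robot, y to its left, z up, the work surface at z = 0. Lengths are in m, angles in degrees, forces in N, time in s.
With the tool pointing down it reaches from about 0.4 to 0.825 m from the base axis. Payload 7 kg.
Tool frame: the origin (TCP) lies midway between the tips of the shut fingers; the grasp point (between the pads) lies ctrl.tcp_to_grasp behind it (ctrl.tcp_to_grasp is the distance from the TCP to the grasp point, in m); y points along the fingers, z is the direction in which the jaws open and shut, and the axes are right-handed (so a half turn about y gives the same grasp; the last joint's range is limited). The gripper opens to 88 mm and grips with 3 to 60 N. Pads are 19 mm wide; open, the fingers measure 130 mm over their backs; the gripper's body (78 mm by 193 mm) begins 47 mm behind the grasp point.
Start: joints at [79.933, 20.546, 0.682, 0, -70.136, -16.507], TCP at [0.302, 0.604, 0.227] pointing down, gripper open.
Joint ranges: [-176.03, 176.03], [-82.01, 121.73], [-58.28, 71.71], [-173.87, 95.51], [-174.79, -0.11], [-173.66, 173.66]. Speed limits (degrees/s): [136.94, 136.94, 172.46, 180, 180, 180].

### API

Orientations are given as [roll, pitch, yaw] about the fixed x, y, z axes, in that order (R = Rz(yaw) Ry(pitch) Rx(roll)).
In Python, from plant import ctrl, snapshot, silhouettes gives the robot as it stands.
- The arm moves only by the shell command python3 -m pendant 'ROWS'. ROWS is JSON, a list that holds one entry, the list of rows, each a list of 7 numbers: the shift along the tool's x, y, z in cm, then the turn, a rotation vector about the tool's x, y, z in degrees, then the opening, from 0 (shut) to 1 (fully open). In form: [[[x, y, z, rx, ry, rz, hand], ...]]. A call has 1 to 12 rows; each row shifts and turns the commanded pose from where the row before left it, along the tool's axes as they then stand; what a row does not reach is not made up. A row lasts 1/12 s, in which the tool goes at most 41.7 mm and 7.16 degrees, less where a joint would pass 70% of its speed; a pose out of reach is approached as far as the arm can. A call with a gripper value outside its range is refused whole. The fingers move at their own pace and stop on an object; the grip force is fixed at half the most. Time passes only in rows, so rows that do not move let the fingers close. It gives the time, the measured TCP pose, the force and the opening at its end, in the units of the state.
- ctrl.get_obs(): the state, without advancing time (a new reading comes with each control period).
- snapshot(name): name is "scene" or "top" or "wrist"; returns a dict with "image" (384x512x3 uint8, red, green, blue), "camera_matrix" (3x3 intrinsics, pixels), "dist_coeffs" ([k1, k2, p1, p2, k3] as OpenCV has them; the pictures are not rectified), "eye" and "orientation" of the camera in the world; the wrist camera has in their place "mount" (4x4, takes a point from camera to tool coordinates, whose origin is the TCP and whose axes are the tool frame's). Camera axes: x right, y down, z forward; pixel columns grow to the right and rows downward; lengths in m; the calibration is good to about 2 mm. A picture is of the moment at which its call begins: read the wrist's pose just before it. There is no depth.
- ctrl.close_job(): hands the job in, once; it reports no verdict.
Trained networks look in a picture, given as the dict that the camera call returned (one of the last four; its "shot" number tells which), for a name from the list of things; names that differ only in an ending like _2 or _b are one class to them, and where a whole thing is asked for, a point or a joint stands for the part that bears it (a point fixed in the world has none). Each returns a list of dicts, best first, with "confidence" (0 to 1); they miss things now and then, are a little off and sometimes report something else, mostly with a low value. They report only what shows in the picture. A call takes as long as a camera call.
- silhouettes(picture, thing): "mask" (384x512 bool, what is visible of it) and "bbox" ([left, top, width, height] in pixels, round what is visible of it).
The state is a dict: "clock": time; "joint_pos": joint angles; "qvel": joint speeds; "tau": joint torques, N m; "tool_pos": TCP position; "orientation": TCP orientation; "force": force on the tool from outside, world axes, zero at the start; "moment": the same for the moment, N m; "opening": finger opening in m.
Only numpy, scipy, OpenCV 4.12 (cv2) and the standard library are available. Lean on these libraries where they do the work, as an engineer would, in place of code of your own. Each camera call takes 0.05 s, during which the arm holds its last target.

### The job

Take the orange transport cap off the hub's axle and lay it in the ceramic saucer. Then fit the brake disc, boss upwards, over the axle, turn it while it rests lightly on the four stud tips until the holes find the studs, and slide it fully home, flat against the hub. Be gentle: never press the disc hard on the hub or let it drop there, and leave everything else, and the saucer, where it lies.

Things in the scene. Friction and masses are not known exactly. Their poses are not given: they have to be found in the camera images.
- disc: Brake disc, about 350 g, lying flat on the tray at first. Origin: centre of its flat underside, z up. Steel band 140 mm across, 5 mm thick, round a black square spider 76 x 76 mm, 8 mm thick, sides along the disc's x and y, with four through holes, 11 mm diameter, at x = +-24, y = +-24 mm. It fits the same after every quarter turn. More than 25 N between disc and hub is too hard.
- boss_top (a point): Top centre of the disc's square aluminium boss, the place to grip, 50 mm above the disc's underside. The boss is 36 x 36 mm, its flats facing the disc's x and y, with a through bore of 18 mm diameter.
- hub_stand: Fixed stand: green square block 110 x 110 x 22 mm, sides along its x and y, origin at the centre of its underside. On it the round aluminium hub, 92 mm across, on a sprung rubber mount that gives straight down: it starts to sink at about 5 N (weight of a resting disc included), then 1 mm per 2.5 N, and is solid after 7 mm (about 22 N); it springs back up when let go.
- seat (a point): Centre of the hub's flat top face, on the axle's axis, 50 mm above the tray unloaded; it sinks with the mount. Its axes are those of the stand, not of the studs. The disc is home when its underside lies on this face (disc origin at this point).
- stud_tips (a point): On the axle's axis at the height of the four stud tips, 18 mm above the hub's face. Brass studs, 9 mm diameter, last 4 mm coned, in a square at 24, 24 mm from the axis. The hub turns on its bearing, but stiffly (0.7 N m): light rubbing leaves it. The studs' turn is NOT measured: the square is 0.15 to 1.4 rad anticlockwise of the stand's x and y.
- axle_tip (a point): Tip of the steel axle on the hub's axis, 44 mm above the hub's face. The axle is 16 mm in diameter, its last 6 mm coned; it guides the disc's bore before the studs are reached.
- cap: Orange plastic transport cap: 28 mm diameter, 40 mm high, closed at the top, loose over the axle (bore 20 mm, 35 mm deep) and resting on the axle's tip at the start. Origin: centre of its lower, open rim, 9 mm above the hub's face at the start; z up to its closed top. 30 g. Lift it 36 mm to free it.
- saucer: Loose white ceramic saucer, 130 mm diameter over the rim, 18 mm high, 250 g. Origin at the centre of its underside.
- saucer_in (a point): Centre of the saucer's inner floor, 5 mm above the tray; the flat floor is about 36 mm in radius.
- trowel: Stainless trowel with a wooden handle, about 260 mm long, lying on the tray; origin under its middle. Leave alone.
- lever0: Blue plastic tyre lever, 115 mm long, lying on the tray beside its twin; origin under its middle. Leave alone.
- lever1: The second blue tyre lever. Leave alone.
- seedtray0: Lower of two stacked black plastic seed trays, 200 x 300 x 50 mm. Origin at the centre of its underside. Leave alone.
- seedtray1: Upper seed tray, stacked on the other. Leave alone.
- pot: Empty terracotta flower pot, 110 mm diameter, 100 mm high; origin at the centre of its underside. Leave alone.
- jar: Glass jar with a green lid, 64 mm diameter, 90 mm high; origin at the centre of its underside. Leave alone.
- spanner: Steel spanner, 160 mm long, lying flat; origin under its middle. Leave alone.

How it is judged (in metres and radians):
On the way, in this order (a step that is already met when the one before it is completed fails the run):
1. the orange cap lies in the saucer, released (horizontal distance between cap and saucer_in below 0.05 m and z of cap in the frame of saucer_in below 0.025 m and contact force between the fingers and cap below 0.05 N and linear speed of cap below 0.03 m/s), for 0.2 s.
2. the disc is over the studs, flat on the hub's face (z of disc in the frame of seat below 0.0025 m and horizontal distance between disc and seat below 0.003 m and angle between disc's own z axis and vertical below 0.05 rad), for 0.2 s.
At the end, for the whole second after the job is handed in: Disc released and at rest on the hub: underside within 2.5 mm of the hub's face, within 3 mm of the axle's axis, level within 0.05 rad; cap lies released in the saucer (within 50 mm of its centre, under 25 mm above its floor); saucer and all bystanders moved less than 30 mm (all of step 1 and all of step 2 and linear speed of disc below 0.02 m/s and distance of each of trowel, lever0, lever1, seedtray0, seedtray1, pot, jar, spanner, saucer from where it was at the start of the episode below 0.03 m); the robot touches nothing.
It fails at once if the disc is pressed or dropped on the hub with more than 25 N (contact force between disc and hub_stand above 25 N).
It fails at once if the saucer or a bystander is moved more than 30 mm (distance of any of trowel, lever0, lever1, seedtray0, seedtray1, pot, jar, spanner, saucer from where it was at the start of the episode above 0.03 m).
It also fails if it takes over 72 s, if anything falls off the work surface, if the arm or the gripper's body presses on something with over 40 N, if the wrist force passes 120 N, or if a joint passes its speed limit or range.

## Working session

There is one attempt and no reset: what is moved stays moved. The work goes in short steps, Python scripts to look and compute and a shell command to move; the robot and the scene stay as the last step left them, time stands still between calls to the robot, and variables do not carry over. Pictures are saved under pics/ and viewed, and the job is handed in when it is done.

```bash
ls; mkdir -p pics; python3 - <<'E'
from plant import ctrl, snapshot, silhouettes
import cv2
print(ctrl.get_obs(), ctrl.tcp_to_grasp)
for n in ["scene","top","wrist"]:
    s=snapshot(n); cv2.imwrite(f"pics/{n}0.png",s["image"][:,:,::-1])
    print(n,{k:v for k,v in s.items() if k!="image"})
E
```

```text
pics
{'clock': 0.0, 'joint_pos': array([ 7.99319683e+01,  2.05919858e+01,  6.36875629e-01, -2.00927726e-02,
       -7.01373357e+01, -1.65070414e+01]), 'qvel': array([-0.01203866, -0.0084495 , -0.1163547 ,  0.04011398, -0.0380089 ,
        0.04186307]), 'tau': array([-1.54633934e-03, -5.82724714e+01,  2.93052953e+01,  6.99731693e+00,
        6.71006273e-03, -1.73979934e-04]), 'tool_pos': array([0.3017819 , 0.60325472, 0.22564013]), 'orientation': array([-8.99059970e+01,  8.15924725e-03,  1.53418092e+02]), 'force': array([ 0.15317725,  0.10779019, -0.05960916]), 'moment': array([ 0.01317929,  0.02851849, -0.00098035]), 'opening': 0.08746227854322505} 0.0188
scene {'camera_matrix': array([[365.11534542,   0.        , 253.214783  ],
       [  0.        , 365.11534542, 188.28510956],
       [  0.        ,   0.        ,   1.        ]]), 'dist_coeffs': array([0.0111373, 0.       , 0.       , 0.       , 0.       ]), 'eye': array([ 1.22138881, -0.54195113,  0.88373496]), 'orientation': array([-133.64037576,   -1.20944314,   50.33094607]), 'shot': 1}
top {'camera_matrix': array([[367.1301872 ,
[... 279 characters left out ...]
ion': array([-170.70691858,   -1.48567258,  -88.89604579]), 'shot': 2}
wrist {'camera_matrix': array([[302.10782913,   0.        , 250.24026957],
       [  0.        , 302.10782913, 193.70153506],
       [  0.        ,   0.        ,   1.        ]]), 'dist_coeffs': array([-0.06331244,  0.        ,  0.        ,  0.        ,  0.        ]), 'mount': array([[ 1.60722238e-03,  9.63569771e-01,  2.67452264e-01,
        -7.25093747e-02],
       [ 4.80076188e-04, -2.67453322e-01,  9.63570698e-01,
        -1.58519070e-01],
       [ 9.99998593e-01, -1.42027493e-03, -8.92443867e-04,
        -5.70181102e-04],
       [ 0.00000000e+00,  0.00000000e+00,  0.00000000e+00,
         1.00000000e+00]]), 'shot': 3}
```

View pics/scene0.png

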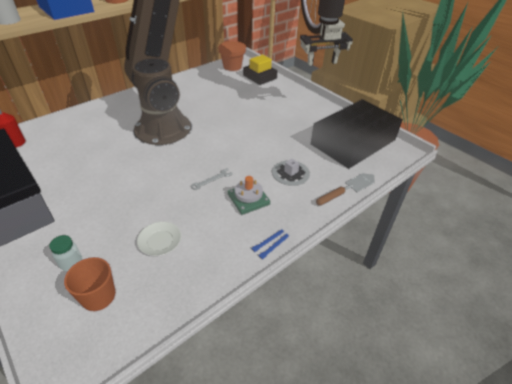

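View pics/top0.png

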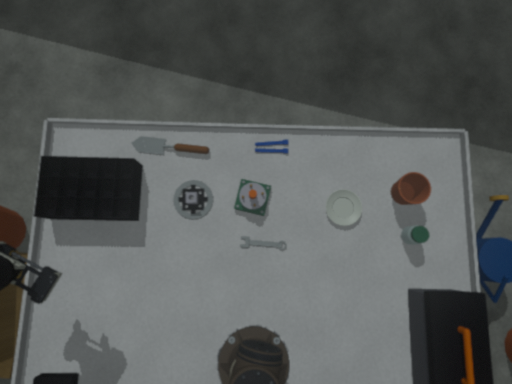

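View pics/wrist0.png

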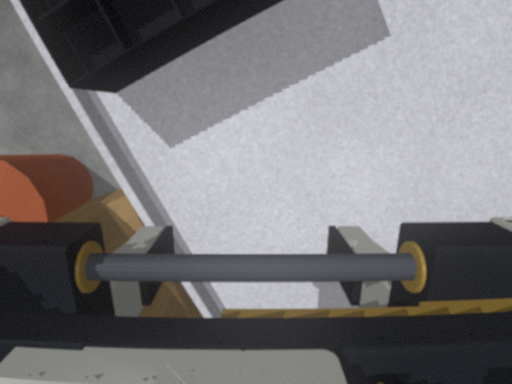

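```bash
cat > h.py <<'E'
import numpy as np, cv2
from scipy.spatial.transform import Rotation as Ro
from scipy.optimize import least_squares
from plant import ctrl, snapshot, silhouettes
def campose(s,obs=None):
    if 'eye' in s: return Ro.from_euler('xyz',s['orientation'],degrees=True).as_matrix(),np.array(s['eye'])
    R=Ro.from_euler('xyz',obs['orientation'],degrees=True).as_matrix(); M=s['mount']
    return R@M[:3,:3], R@M[:3,3]+obs['tool_pos']
def shot(n,save=None):
    o=ctrl.get_obs(); s=snapshot(n); s['RC']=campose(s,o); s['obs']=o
    if save: cv2.imwrite(f"pics/{save}.png",s['image'][:,:,::-1])
    return s
def proj(s,P):
    R,C=s['RC']; rv=cv2.Rodrigues(R.T)[0]; t=-R.T@C
    return cv2.projectPoints(np.atleast_2d(P).astype(float),rv,t,s['camera_matrix'],s['dist_coeffs'])[0][:,0]
def ray(s,uv):
    R,C=s['RC']; p=cv2.undistortPoints(np.array(uv,float).reshape(-1,1,2),s['camera_matrix'],s['dist_coeffs'])[:,0]
    d=np.c_[p,np.ones(len(p))]@R.T
    return C,d/np.linalg.norm(d,axis=1)[:,None]
def onz(s,uv,z):
    C,d=ray(s,uv); return C+d*((z-C[2])/d[:,2])[:,None]
def tri(rays):
    A=np.zeros((3,3));b=np.zeros(3)
    for C,d in rays:
        Q=np.eye(3)-np.outer(d,d);A+=Q;b+=Q@C
    X=np.linalg.solve(A,b)
    return X,[np.linalg.norm(np.cross(X-C,d)) for C,d in rays]
def cen(m):
    v,u=np.nonzero(m); return np.array([u.mean(),v.mean()])
E
python3 - <<'E'
from h import *
T=shot('top');S=shot('scene')
for th in ['disc','boss_top','hub_stand','cap','saucer','spanner','lever0','trowel','jar','pot']:
    r=[]
    for s in (T,S):
        q=silhouettes(s,th)
        print(th,[(round(x['confidence'],2),x['bbox'],int(x['mask'].sum()),cen(x['mask']).round(1).tolist()) for x in q[:2]])
        if q: r.append((s,cen(q[0]['mask'])))
    if len(r)==2:
        X,e=tri([ (lambda c,d:(c,d[0]))(*ray(s,u)) for s,u in r]); print('  ',X.round(4),np.round(e,4), onz(*r[0],0.02).round(3))
E
```

```text
disc [(0.9, [174.3, 179.3, 40.3, 42.4], 1238, [193.0, 199.1])]
disc [(0.77, [273.3, 160.4, 36.1, 27.2], 718, [290.5, 172.0])]
   [0.5401 0.2237 0.0029] [0.0014 0.0014] [[0.537 0.22  0.02 ]]
boss_top [(0.95, [176.5, 178.3, 34.9, 40.2], 1208, [193.4, 199.3]), (0.52, [137.8, 136.2, 68.2, 20.6], 695, [165.2, 146.2])]
boss_top [(0.76, [271.4, 156.0, 38.7, 30.7], 730, [290.8, 172.7])]
   [5.407e-01 2.236e-01 1.000e-04] [0.0025 0.0025] [[0.536 0.218 0.02 ]]
hub_stand [(0.86, [233.5, 177.0, 38.8, 41.4], 920, [252.3, 196.9])]
hub_stand [(0.9, [230.5, 179.4, 39.9, 35.9], 925, [248.2, 197.9]), (0.37, [233.7, 178.8, 32.4, 20.3], 417, [248.3, 191.6])]
   [0.5516 0.0146 0.0081] [0.0008 0.0008] [[0.549 0.014 0.02 ]]
cap [(0.44, [247.5, 190.2, 7.7, 10.2], 67, [252.6, 193.8])]
cap [(0.36, [273.1, 158.2, 35.6, 30.6], 729, [290.9, 172.8])]
   [0.5931 0.064  0.1207] [0.0698 0.0698] [[0.56  0.013 0.02 ]]
saucer [(0.89, [324.5, 191.6, 38.9, 31.8], 1000, [343.8, 207.2])]
saucer [(0.9, [135.8, 221.1, 46.5, 33.6], 1122, [159.1, 238.2])]
   [ 0.5221 -0.3065  0.015 ] [0.0018 0.0018] [[ 0.521 -0.307  0.02 ]]
sp
[... 460 characters left out ...]
el [(0.68, [135.9, 134.4, 72.0, 21.4], 685, [162.6, 145.8])]
trowel [(0.78, [314.2, 173.5, 60.3, 32.1], 617, [348.8, 187.4]), (0.75, [272.1, 158.1, 36.5, 31.3], 837, [290.6, 172.3])]
   [ 7.281e-01  3.379e-01 -6.000e-04] [0.0044 0.0044] [[0.725 0.336 0.02 ]]
jar [(0.58, [401.6, 225.0, 29.3, 21.0], 456, [414.3, 234.2]), (0.42, [235.8, 179.6, 31.6, 30.2], 504, [252.4, 195.9])]
jar [(0.61, [46.9, 235.0, 33.9, 34.9], 822, [64.9, 251.4])]
   [ 0.4299 -0.5377  0.0486] [0.0006 0.0006] [[ 0.432 -0.55   0.02 ]]
pot [(0.7, [387.2, 170.1, 45.4, 39.1], 1086, [411.1, 189.0])]
pot [(0.57, [65.9, 257.2, 51.9, 53.4], 2067, [90.9, 283.0])]
   [ 0.5831 -0.5241  0.066 ] [0.0019 0.0019] [[ 0.591 -0.546  0.02 ]]
```

```bash
cat >> h.py <<'E'
def plan(pos,yaw,n,hand,start=None,dp=2):
    o=ctrl.get_obs() if start is None else None
    p=np.array(o['tool_pos']) if o else np.array(start[0],float); y=o['orientation'][2] if o else start[1]
    dy=(yaw-y+180)%360-180
    rows=[]
    for i in range(n):
        k=n-i
        st=(np.array(pos)-p)/k; ty=round(-((yaw-y+180)%360-180)/k,1)
        c,s=np.cos(np.radians(y)),np.sin(np.radians(y))
        t=np.round(100*np.array([c*st[0]+s*st[1],-st[2],-s*st[0]+c*st[1]]),dp)
        rows.append([*[float(a) for a in t],0,ty,0,hand])
        u=t/100; p=p+np.array([c*u[0]-s*u[2],s*u[0]+c*u[2],-u[1]]); y-=ty
    print('from',o and (o['tool_pos'].round(4),o['orientation'].round(2)),'end',p.round(4),round(y,2))
    for i in range(0,n,12): print('[['+','.join('['+','.join(f'{a:g}' for a in r)+']' for r in rows[i:i+12])+']]')
E
python3 -c "
from h import *
plan([0.555,0.012,0.22],74,18,1,dp=1)"
```

```text
from (array([0.302 , 0.6037, 0.2266]), array([-90.  ,  -0.  , 153.43])) end [0.5554 0.0116 0.2196] 74.03
[[[-2.7,0,2.3,0,4.4,0,1],[-2.9,0,2.1,0,4.4,0,1],[-3.1,0,1.9,0,4.4,0,1],[-3.2,0,1.6,0,4.4,0,1],[-3.3,0,1.4,0,4.4,0,1],[-3.4,0.1,1.1,0,4.4,0,1],[-3.5,0,0.9,0,4.4,0,1],[-3.5,0.1,0.6,0,4.4,0,1],[-3.6,0,0.3,0,4.4,0,1],[-3.6,0.1,0,0,4.4,0,1],[-3.6,0,-0.2,0,4.4,0,1],[-3.5,0.1,-0.5,0,4.4,0,1]]]
[[[-3.5,0,-0.8,0,4.4,0,1],[-3.4,0.1,-1,0,4.4,0,1],[-3.3,0,-1.3,0,4.5,0,1],[-3.2,0.1,-1.5,0,4.4,0,1],[-3.1,0,-1.8,0,4.5,0,1],[-2.9,0.1,-2.1,0,4.4,0,1]]]
```

```bash
python3 -m pendant '[[[-2.7,0,2.3,0,4.4,0,1],[-2.9,0,2.1,0,4.4,0,1],[-3.1,0,1.9,0,4.4,0,1],[-3.2,0,1.6,0,4.4,0,1],[-3.3,0,1.4,0,4.4,0,1],[-3.4,0.1,1.1,0,4.4,0,1],[-3.5,0,0.9,0,4.4,0,1],[-3.5,0.1,0.6,0,4.4,0,1],[-3.6,0,0.3,0,4.4,0,1],[-3.6,0.1,0,0,4.4,0,1],[-3.6,0,-0.2,0,4.4,0,1],[-3.5,0.1,-0.5,0,4.4,0,1]]]'
python3 -c "
from h import *
s=shot('wrist','w1');print(s['obs']['tool_pos'],s['obs']['orientation'],np.abs(s['obs']['qvel']).max())"
```

```text
clock: 2.25
tool_pos: [0.4715, 0.2065, 0.2231]
orientation: [-90.1, -0.0, 100.4]
force: [1.1, 0.4, 0.2]
opening: 0.0878
[0.4715072  0.20649397 0.22308352] [-9.00534122e+01 -2.95769306e-02  1.00425328e+02] 46.425083153657
```

View pics/w1.png

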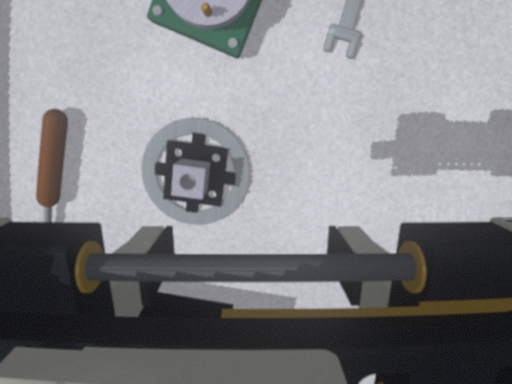

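```bash
python3 -m pendant '[[[-3.5,0,-0.8,0,4.4,0,1],[-3.4,0.1,-1,0,4.4,0,1],[-3.3,0,-1.3,0,4.5,0,1],[-2.5,0.1,-1.3,0,4.4,0,1],[0,0,0,0,0,0,1]]]'
python3 - <<'E'
from h import *
s=shot('wrist','w2');print(s['obs']['tool_pos'],s['obs']['orientation'],np.abs(s['obs']['qvel']).max())
import pickle; pickle.dump(s,open('w2.pkl','wb'))
for th in ['cap','hub_stand']:
    print(th,[(round(x['confidence'],2),x['bbox'],cen(x['mask'])) for x in silhouettes(s,th)[:2]])
for P in [(0.553,0.013,0.05),(0.553,0.013,0.099)]: print(proj(s,P))
E
```

```text
clock: 2.72
tool_pos: [0.526, 0.0808, 0.2204]
orientation: [-90.0, 0.0, 82.5]
force: [-0.2, 0.1, 0.3]
opening: 0.0878
[0.52595108 0.0807736  0.22040183] [-8.99950322e+01  4.69933343e-02  8.24837134e+01] 3.4134206826906133
cap [(0.9, [199.0, 105.4, 34.5, 32.3], array([215.08152174, 122.03940217]))]
hub_stand [(0.87, [173.2, 65.7, 103.2, 105.7], array([222.65915594, 117.16833572]))]
[[217.33039737 118.06718976]]
[[211.60013083 119.42842961]]
```

View pics/w2.png

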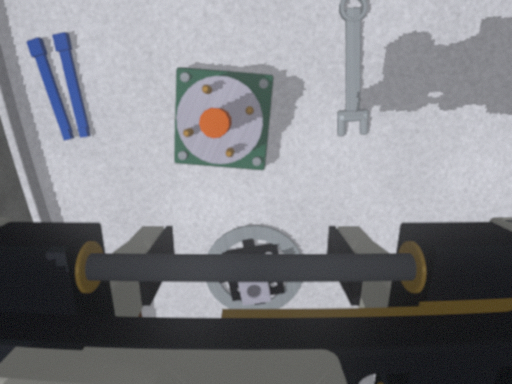

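```bash
cat > seg.py <<'E'
from h import *
def blobs(s,lo,hi,amin,roi=None):
    h=cv2.cvtColor(s['image'],cv2.COLOR_RGB2HSV); m=cv2.inRange(h,np.array(lo),np.array(hi))
    if roi is not None:
        k=np.zeros_like(m); x,y,w,hh=[int(a) for a in roi]; k[max(y,0):y+hh,max(x,0):x+w]=1; m=m*k
    n,l,st,c=cv2.connectedComponentsWithStats(m)
    return [(st[i,4],c[i].round(2).tolist(),st[i,:4].tolist()) for i in range(1,n) if st[i,4]>=amin]
E
python3 - <<'E'
from seg import *
import pickle
s=pickle.load(open('w2.pkl','rb'))
roi=(173,66,103,106)
h=cv2.cvtColor(s['image'],cv2.COLOR_RGB2HSV)
for p in [(207,89),(250,110),(230,153),(188,132),(215,122),(240,135),(182,100)]: print(p,h[p[1],p[0]])
print('cap',blobs(s,(3,170,120),(11,255,255),20,roi))
st=blobs(s,(10,70,60),(25,255,230),6,roi); print('studs',st)
g=blobs(s,(50,80,20),(90,255,255),50,roi);print('green',g)
c=s['image'][56:180,160:290,::-1]; cv2.imwrite('pics/w2z.png',cv2.resize(c,None,fx=4.8,fy=4.8,interpolation=cv2.INTER_CUBIC))
E
```

```text
(207, 89) [ 18 118 141]
(250, 110) [ 18 120 125]
(230, 153) [ 18 128 153]
(188, 132) [ 18 111 135]
(215, 122) [ 11 181 196]
(240, 135) [126  22 183]
(182, 100) [120  21 183]
cap [(np.int32(588), [214.17, 122.29], [201, 109, 28, 28])]
studs [(np.int32(50), [206.36, 88.98], [203, 86, 8, 7]), (np.int32(36), [249.08, 110.03], [246, 107, 7, 7]), (np.int32(623), [214.05, 122.21], [200, 109, 29, 28]), (np.int32(48), [187.73, 132.1], [184, 129, 9, 7]), (np.int32(41), [229.12, 152.1], [226, 149, 7, 7])]
green [(np.int32(79), [255.22, 153.42], [243, 146, 22, 17])]
```

View pics/w2z.png

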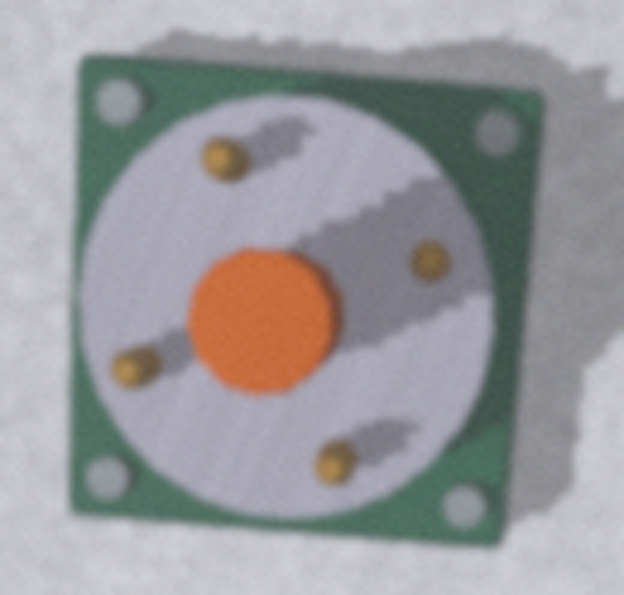

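```bash
python3 - <<'E'
from seg import *
import pickle
s=pickle.load(open('w2.pkl','rb'))
print('hub ctr z=.05',onz(s,[[160+287/4.8-.4,56+307/4.8-.4]],.05))
print('hub edges', onz(s,[[160+80/4.8,120],[160+495/4.8,120],[219.8,56+95/4.8],[219.8,56+520/4.8]],.05))
print('cap z=.099',onz(s,[[214.15,122.25]],.099), onz(s,[[214.5-14,122],[214.15+14,122]],.099))
uv=np.array([[206.36,88.98],[249.08,110.03],[229.12,152.1],[187.73,132.1]])
def f(q):
    P=[[q[0]+.033941*np.cos(q[2]+k*np.pi/2),q[1]+.033941*np.sin(q[2]+k*np.pi/2),q[3]] for k in range(4)]
    d=((proj(s,P)[:,None]-uv[None])**2).sum(2)
    j=d.argmin(1); return (proj(s,P)-uv[j]).ravel()
best=min((least_squares(f,[.553,.013,a,.066]) for a in np.radians([0,20,40,60,80])),key=lambda r:r.cost)
print(best.x,np.degrees(best.x[2])%90,'square yaw (mod 90)',(np.degrees(best.x[2])-45)%90,best.cost)
# stand corners from zoom at z=.022
c=np.array([[82,57],[543,92],[500,545],[72,513]])/4.8+[160,56]-.4
W=onz(s,c,.022);print(W,W.mean(0)); e=W[1]-W[0];print([np.degrees(np.arctan2(*(W[(i+1)%4]-W[i])[[1,0]]))%90 for i in range(4)])
E
```

```text
hub ctr z=.05 [[0.55107146 0.01482808 0.05      ]]
hub edges [[ 0.59636123  0.00899721  0.05      ]
 [ 0.50508045  0.02147721  0.05      ]
 [ 0.54378901 -0.02880297  0.05      ]
 [ 0.55820324  0.06248198  0.05      ]]
cap z=.099 [[0.55111231 0.01578619 0.099     ]] [[0.5633664  0.01387218 0.099     ]
 [0.53849499 0.01728405 0.099     ]]
[0.55181652 0.016119   1.76969972 0.05879957] 11.396324739857377 square yaw (mod 90) 56.39632473985738 0.016908107195987926
[[ 0.59235915 -0.04761429  0.022     ]
 [ 0.48733806 -0.02530279  0.022     ]
 [ 0.51030945  0.07973601  0.022     ]
 [ 0.61510108  0.05744663  0.022     ]] [0.55127693 0.01606639 0.022     ]
[np.float64(78.00596308981065), np.float64(77.66395941759605), np.float64(77.99203228422576), np.float64(77.78595281036777)]
```

```bash
python3 -c "
from h import *
plan([0.5512,0.0158,0.125],56.4,6,1)
plan([0.5512,0.0158,0.064],56.4,4,1,start=([0.5512,0.0158,0.125],56.4))"
```

```text
from (array([0.5249, 0.0841, 0.2205]), array([-90. ,  -0. ,  82.9])) end [0.5512 0.0158 0.125 ] 56.4
[[[-1.07,1.59,-0.58,0,4.4,0,1],[-1.03,1.59,-0.66,0,4.4,0,1],[-0.97,1.59,-0.73,0,4.4,0,1],[-0.92,1.59,-0.8,0,4.4,0,1],[-0.85,1.6,-0.87,0,4.4,0,1],[-0.78,1.59,-0.94,0,4.5,0,1]]]
from None end [0.5512 0.0158 0.064 ] 56.4
[[[0,1.52,0,0,-0,0,1],[0,1.53,0,0,-0,0,1],[0,1.52,0,0,-0,0,1],[0,1.53,0,0,-0,0,1]]]
```

```bash
cat > hubfit.py <<'E'
from seg import *
def hubfit(s,roi):
    q=[b for b in blobs(s,(10,70,60),(25,255,230),15,roi) if b[0]<100]
    uv=np.array([b[1] for b in q])
    def f(q,z=.0588):
        P=[[q[0]+.033941*np.cos(q[2]+k*np.pi/2),q[1]+.033941*np.sin(q[2]+k*np.pi/2),z] for k in range(4)]
        d=((proj(s,P)[None]-uv[:,None])**2).sum(2)
        j=d.argmin(1); return (proj(s,P)[j]-uv).ravel()
    b=min((least_squares(f,[.5515,.0155,a]) for a in np.radians([0,20,40,60,80])),key=lambda r:r.cost)
    return len(uv),b.x[:2].round(4),(np.degrees(b.x[2])-45)%90,b.cost
E
python3 - <<'E'
from hubfit import *
s=shot('wrist','w3');o=s['obs'];print(o['tool_pos'],o['orientation'],np.abs(o['qvel']).max())
c=blobs(s,(3,170,120),(11,255,255),200,(150,50,160,140));print(c, onz(s,[c[0][1]],.099))
x,y=c[0][1]
print(hubfit(s,(x-60,y-55,120,105)))
E
```

```text
[0.52490029 0.0840537  0.22054987] [-8.99968858e+01 -3.50485567e-03  8.28998982e+01] 1.4746174302077975
[(np.int32(594), [212.97, 118.41], [199, 105, 28, 28])] [[0.55110266 0.01584916 0.099     ]]
(4, array([0.5518, 0.0161]), np.float64(56.536253749131134), np.float64(0.06838634626805033))
```

```bash
python3 -m pendant '[[[-1.07,1.59,-0.58,0,4.4,0,1],[-1.03,1.59,-0.66,0,4.4,0,1],[-0.97,1.59,-0.73,0,4.4,0,1],[-0.92,1.59,-0.8,0,4.4,0,1],[-0.85,1.6,-0.87,0,4.4,0,1],[-0.78,1.59,-0.94,0,4.5,0,1],[0,0,0,0,0,0,1],[0,0,0,0,0,0,1]]]'
python3 - <<'E'
from h import *
plan([0.5512,0.0158,0.064],56.4,6,1)
s=shot('wrist','w4');S=shot('scene');cv2.imwrite('pics/s4.png',cv2.resize(S['image'][130:260,180:340,::-1],None,fx=4,fy=4))
E
```

```text
clock: 3.58
tool_pos: [0.5507, 0.0166, 0.1246]
orientation: [-89.9, 0.1, 56.6]
force: [-0.3, 0.1, 0.6]
opening: 0.0876
from (array([0.5507, 0.0166, 0.1246]), array([-89.95,   0.09,  56.58])) end [0.5512 0.0158 0.064 ] 56.38
[[[-0.01,1.01,-0.01,0,0,0,1],[-0.01,1.01,-0.01,0,0,0,1],[-0.01,1.01,-0.02,0,0,0,1],[-0,1.01,-0.01,0,0.1,0,1],[-0.01,1.01,-0.02,0,0,0,1],[-0,1.01,-0.01,0,0.1,0,1]]]
```

View pics/w4.png

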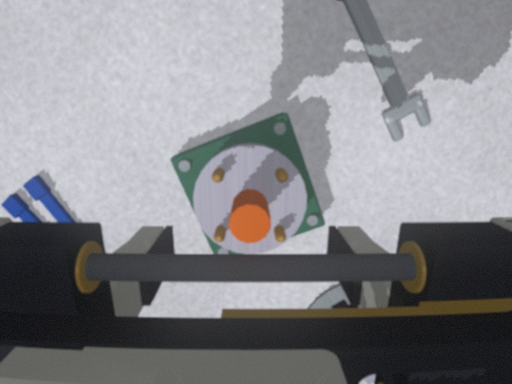

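View pics/s4.png

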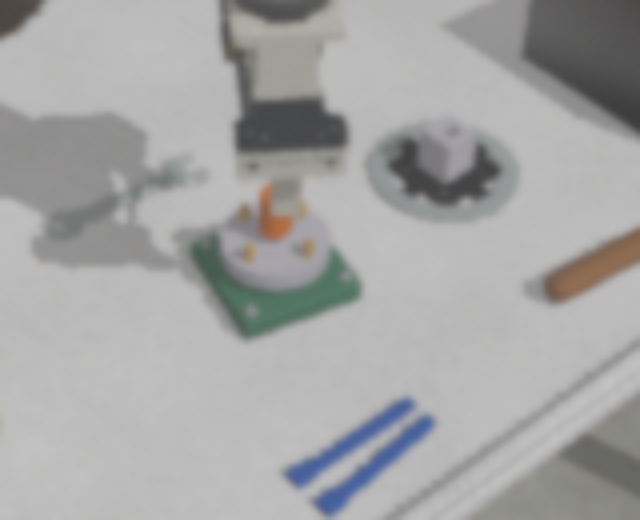

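```bash
python3 - <<'E'
from seg import *
s=shot('wrist');c=blobs(s,(3,170,170),(11,255,255),200,(200,180,100,80))
x=c[0]; x0,y0,w,h=x[2]; print(x, onz(s,[[x0+w/2-.5,y0+w/2-.5]],.099), s['obs']['tool_pos'])
E
python3 -m pendant '[[[0,1.2,0,0,0,0,1],[0,1.2,-0.05,0,0,0,1],[0,1.2,-0.05,0,0,0,1],[0,1.2,0,0,0,0,1],[0,1.2,0,0,0,0,1],[0,0,0,0,0,0,1],[0,0,0,0,0,0,0.2],[0,0,0,0,0,0,0],[0,0,0,0,0,0,0],[0,0,0,0,0,0,0],[0,0,0,0,0,0,0],[0,0,0,0,0,0,0]]]'
```

```text
(np.int32(1129), [250.03, 220.35], [231, 202, 39, 38]) [[0.55153539 0.01579952 0.099     ]] [0.55162816 0.01722398 0.12598893]
clock: 4.73
tool_pos: [0.5522, 0.0156, 0.0655]
orientation: [-90.0, -0.0, 56.4]
force: [-0.8, -0.8, 0.7]
opening: 0.0531
```

```bash
python3 -m pendant '[[[0,0,0,0,0,0,0],[0,0,0,0,0,0,0],[0,0,0,0,0,0,0],[0,0,0,0,0,0,0]]]'; python3 -m pendant '[[[0,0,0,0,0,0,0],[0,0,0,0,0,0,0],[0,0,0,0,0,0,0],[0,0,0,0,0,0,0]]]'
```

```text
clock: 5.07
tool_pos: [0.552, 0.0155, 0.065]
orientation: [-90.0, 0.0, 56.4]
force: [0.0, 0.1, 0.8]
opening: 0.0266
clock: 5.4
tool_pos: [0.552, 0.0156, 0.065]
orientation: [-90.0, 0.0, 56.4]
force: [0.7, 0.4, -0.5]
opening: 0.0266
```

```bash
python3 -c "
from h import *
plan([0.552,0.0156,0.135],56.4,5,0)
plan([0.54,-0.20,0.17],75,8,0,start=([0.552,0.0156,0.135],56.4))"
```

```text
from (array([0.552 , 0.0156, 0.065 ]), array([-90.  ,   0.  ,  56.43])) end [0.552  0.0156 0.135 ] 56.43
[[[0,-1.4,0,0,0,0,0],[0,-1.4,0,0,0,0,0],[0,-1.4,0,0,0,0,0],[0,-1.4,0,0,0,0,0],[0,-1.4,0,0,0,0,0]]]
from None end [ 0.54 -0.2   0.17] 75.0
[[[-2.33,-0.44,-1.37,0,-2.3,0,0],[-2.38,-0.44,-1.27,0,-2.3,0,0],[-2.43,-0.44,-1.18,0,-2.3,0,0],[-2.47,-0.44,-1.08,0,-2.3,0,0],[-2.52,-0.44,-0.97,0,-2.4,0,0],[-2.55,-0.43,-0.87,0,-2.3,0,0],[-2.59,-0.44,-0.77,0,-2.3,0,0],[-2.62,-0.43,-0.66,0,-2.4,0,0]]]
```

```bash
python3 -m pendant '[[[0,-1.4,0,0,0,0,0],[0,-1.4,0,0,0,0,0],[0,-1.4,0,0,0,0,0],[0,-1.4,0,0,0,0,0],[0,-1.4,0,0,0,0,0]]]'; python3 -m pendant '[[[-2.33,-0.44,-1.37,0,-2.3,0,0],[-2.38,-0.44,-1.27,0,-2.3,0,0],[-2.43,-0.44,-1.18,0,-2.3,0,0],[-2.47,-0.44,-1.08,0,-2.3,0,0],[-2.52,-0.44,-0.97,0,-2.4,0,0],[-2.55,-0.43,-0.87,0,-2.3,0,0],[-2.59,-0.44,-0.77,0,-2.3,0,0],[-2.62,-0.43,-0.66,0,-2.4,0,0],[0,0,0,0,0,0,0],[0,0,0,0,0,0,0]]]'
python3 - <<'E'
from h import *
s=shot('wrist','w5');T=shot('top','t5')
for q in silhouettes(s,'saucer')[:2]:
    print(q['confidence'],q['bbox'],onz(s,[cen(q['mask'])],.015)); 
    c,_=cv2.findContours(q['mask'].astype(np.uint8),0,1)[-2:]
    c=max(c,key=len)[:,0].astype(float); 
    W=onz(s,c,.018)[:,:2]; r=least_squares(lambda p:np.hypot(*(W-p).T)-.065,W.mean(0),loss='soft_l1',f_scale=.002); print('fit',r.x)
E
```

```text
clock: 5.82
tool_pos: [0.5519, 0.0155, 0.1356]
orientation: [-90.0, 0.0, 56.4]
force: [0.4, -0.1, -0.5]
opening: 0.0265
clock: 6.65
tool_pos: [0.5399, -0.2014, 0.17]
orientation: [-90.0, -0.0, 74.9]
force: [-0.0, 0.2, -0.9]
opening: 0.0265
0.7 [173.6, 5.1, 130.7, 139.9] [[ 0.52182342 -0.30767554  0.015     ]]
fit [ 0.52258575 -0.30479868]
```

View pics/w5.png

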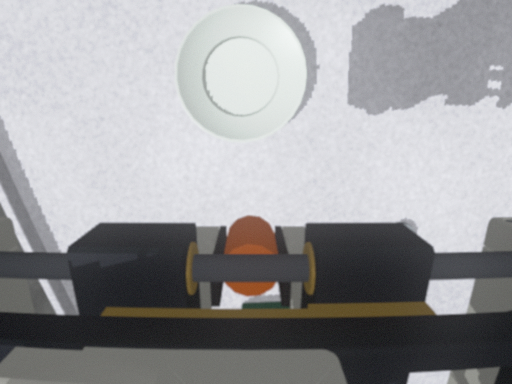

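```bash
python3 -c "
from h import *
plan([0.522,-0.306,0.07],75,6,0)
plan([0.522,-0.306,0.014],75,4,0,start=([0.522,-0.306,0.07],75))"
```

```text
from (array([ 0.54  , -0.1995,  0.1698]), array([-89.98,  -0.  ,  75.02])) end [ 0.522 -0.306  0.07 ] 75.02
[[[-1.79,1.66,-0.17,0,0,0,0],[-1.79,1.66,-0.17,0,0,0,0],[-1.79,1.67,-0.17,0,0,0,0],[-1.79,1.66,-0.17,0,0,0,0],[-1.79,1.67,-0.17,0,0,0,0],[-1.8,1.66,-0.16,0,0,0,0]]]
from None end [ 0.522 -0.306  0.014] 75.0
[[[0,1.4,0,0,0,0,0],[0,1.4,0,0,-0,0,0],[0,1.4,0,0,-0,0,0],[0,1.4,0,0,-0,0,0]]]
```

```bash
python3 -m pendant '[[[-1.79,1.66,-0.17,0,0,0,0],[-1.79,1.66,-0.17,0,0,0,0],[-1.79,1.67,-0.17,0,0,0,0],[-1.79,1.66,-0.17,0,0,0,0],[-1.79,1.67,-0.17,0,0,0,0],[-1.8,1.66,-0.16,0,0,0,0],[0,1.4,0,0,0,0,0],[0,1.4,0,0,0,0,0],[0,1,0,0,0,0,0],[0,0.8,0,0,0,0,0],[0,0.6,0,0,0,0,0],[0,0,0,0,0,0,0]]]'
```

```text
clock: 7.8
tool_pos: [0.5218, -0.3058, 0.0172]
orientation: [-89.9, -0.0, 75.1]
force: [0.7, 0.3, -0.1]
opening: 0.0266
```

```bash
python3 -m pendant '[[[0,0.25,0,0,0,0,0],[0,0.15,0,0,0,0,0],[0,0,0,0,0,0,0]]]'; python3 -m pendant '[[[0,0.1,0,0,0,0,0.42],[0,0,0,0,0,0,0.42],[0,0,0,0,0,0,0.42],[0,0,0,0,0,0,0.42],[0,0,0,0,0,0,0.42]]]'
```

```text
clock: 8.05
tool_pos: [0.5224, -0.3064, 0.0146]
orientation: [-90.0, -0.0, 75.0]
force: [-0.0, 0.1, -0.5]
opening: 0.0268
clock: 8.47
tool_pos: [0.5222, -0.3066, 0.0134]
orientation: [-90.0, 0.0, 75.0]
force: [-0.5, -0.2, 0.8]
opening: 0.0363
```

```bash
python3 -m pendant '[[[0,-0.8,0,0,0,0,0.42],[0,-1.5,0,0,0,0,0.42],[0,-2.5,0,0,0,0,0.42],[0,-3,0,0,0,0,1],[0,-4,0,0,0,0,1]]]'
python3 - <<'E'
from h import *
s=shot('wrist','w6');S=shot('scene');cv2.imwrite('pics/s6.png',cv2.resize(S['image'][160:290,90:250,::-1],None,fx=4,fy=4))
plan([0.535,0.14,0.20],90,15,1)
E
```

```text
clock: 8.88
tool_pos: [0.5206, -0.306, 0.131]
orientation: [-89.8, -0.0, 75.0]
force: [0.2, -0.4, -0.1]
opening: 0.0457
from (array([ 0.5259, -0.3081,  0.1389]), array([-9.065e+01,  9.000e-02,  7.511e+01])) end [0.535 0.14  0.2  ] 90.01
[[[2.9,-0.41,0.71,0,-1,0,1],[2.91,-0.41,0.66,0,-1,0,1],[2.93,-0.41,0.61,0,-1,0,1],[2.94,-0.41,0.56,0,-1,0,1],[2.94,-0.41,0.5,0,-1,0,1],[2.95,-0.41,0.45,0,-1,0,1],[2.96,-0.41,0.4,0,-1,0,1],[2.97,-0.41,0.35,0,-1,0,1],[2.97,-0.4,0.3,0,-1,0,1],[2.98,-0.41,0.25,0,-1,0,1],[2.98,-0.4,0.19,0,-1,0,1],[2.99,-0.41,0.14,0,-1,0,1]]]
[[[2.99,-0.4,0.09,0,-1,0,1],[2.99,-0.41,0.04,0,-0.9,0,1],[2.99,-0.4,-0.01,0,-1,0,1]]]
```

View pics/s6.png

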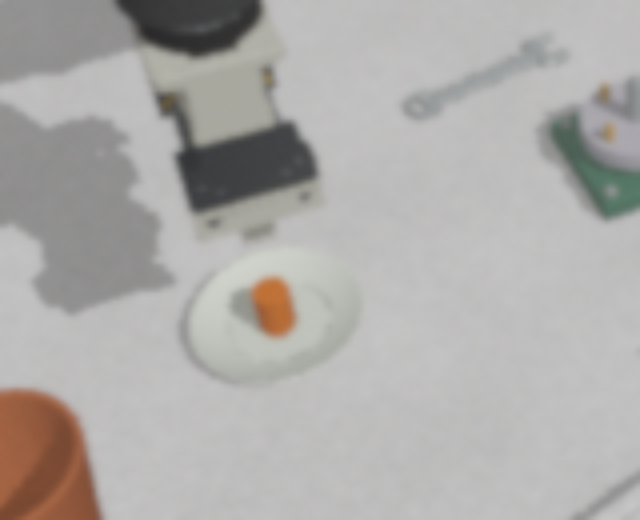

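```bash
python3 -c "
from h import *
plan([0.53,0.085,0.20],85,12,1)"
```

```text
from (array([ 0.5259, -0.3081,  0.1389]), array([-9.065e+01,  9.000e-02,  7.511e+01])) end [0.53  0.085 0.2  ] 85.01
[[[3.17,-0.51,0.81,0,-0.8,0,1],[3.19,-0.51,0.76,0,-0.8,0,1],[3.2,-0.51,0.72,0,-0.8,0,1],[3.21,-0.51,0.68,0,-0.8,0,1],[3.21,-0.51,0.63,0,-0.8,0,1],[3.22,-0.51,0.59,0,-0.8,0,1],[3.23,-0.51,0.54,0,-0.8,0,1],[3.24,-0.51,0.49,0,-0.9,0,1],[3.25,-0.51,0.45,0,-0.8,0,1],[3.25,-0.51,0.4,0,-0.9,0,1],[3.26,-0.51,0.35,0,-0.8,0,1],[3.26,-0.5,0.3,0,-0.9,0,1]]]
```

```bash
python3 -m pendant '[[[3.17,-0.51,0.81,0,-0.8,0,1],[3.19,-0.51,0.76,0,-0.8,0,1],[3.2,-0.51,0.72,0,-0.8,0,1],[3.21,-0.51,0.68,0,-0.8,0,1],[3.21,-0.51,0.63,0,-0.8,0,1],[3.22,-0.51,0.59,0,-0.8,0,1],[3.23,-0.51,0.54,0,-0.8,0,1],[3.24,-0.51,0.49,0,-0.9,0,1],[3.25,-0.51,0.45,0,-0.8,0,1],[3.25,-0.51,0.4,0,-0.9,0,1],[3.26,-0.51,0.35,0,-0.8,0,1],[3.26,-0.5,0.3,0,-0.9,0,1]]]';python3 -m pendant '[[[0,0,0,0,0,0,1],[0,0,0,0,0,0,1],[0,0,0,0,0,0,1],[0,0,0,0,0,0,1]]]'
python3 - <<'E'
from hubfit import *
s=shot('wrist','w7');o=s['obs'];print(o['tool_pos'],o['orientation'],np.abs(o['qvel']).max())
import pickle; pickle.dump(s,open('w7.pkl','wb'))
u,v=proj(s,[.5515,.016,.05])[0]; print(u,v)
print(hubfit(s,(u-60,v-60,120,120)))
u,v=int(u),int(v)
c=s['image'][max(v-65,0):v+65,u-65:u+65,::-1]; cv2.imwrite('pics/w7z.png',cv2.resize(c,None,fx=4.5,fy=4.5,interpolation=cv2.INTER_CUBIC)); print(u-65,max(v-65,0))
plan([0.525,0.295,0.22],97,7,1)
E
```

```text
clock: 9.98
tool_pos: [0.5265, 0.0883, 0.1935]
orientation: [-90.1, -0.0, 85.0]
force: [0.4, -0.2, 0.7]
opening: 0.0874
clock: 10.32
tool_pos: [0.5265, 0.0858, 0.1924]
orientation: [-90.0, 0.0, 84.9]
force: [0.7, -0.1, 0.2]
opening: 0.0878
[0.52649944 0.08583786 0.19238165] [-8.99897132e+01  5.51865660e-03  8.48797953e+01] 0.6117567939558496
218.8553842933903 114.81513487929308
(4, array([0.552 , 0.0161]), np.float64(56.407991598140796), np.float64(0.021128167462683575))
153 49
from (array([0.5265, 0.0856, 0.1923]), array([-8.998e+01,  1.000e-02,  8.486e+01])) end [0.525 0.295 0.22 ] 96.96
[[[2.98,-0.4,0.29,0,-1.7,0,1],[2.98,-0.39,0.2,0,-1.7,0,1],[2.99,-0.4,0.11,0,-1.7,0,1],[2.99,-0.39,0.03,0,-1.8,0,1],[2.99,-0.4,-0.07,0,-1.7,0,1],[2.99,-0.39,-0.16,0,-1.8,0,1],[2.98,-0.4,-0.25,0,-1.7,0,1]]]
```

View pics/w7z.png

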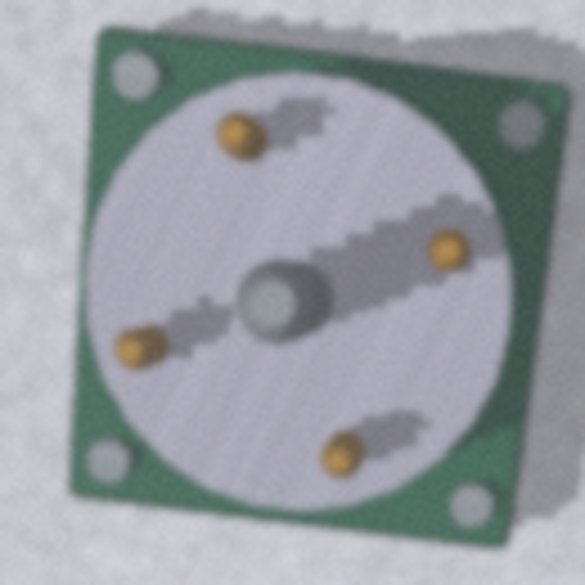

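```bash
python3 - <<'E'
from h import *
import pickle; s=pickle.load(open('w7.pkl','rb'))
print(onz(s,[[212.6,115.9]],.094),onz(s,[[219.3,113.3]],.05))
E
python3 -m pendant '[[[2.98,-0.4,0.29,0,-1.7,0,1],[2.98,-0.39,0.2,0,-1.7,0,1],[2.99,-0.4,0.11,0,-1.7,0,1],[2.99,-0.39,0.03,0,-1.8,0,1],[2.99,-0.4,-0.07,0,-1.7,0,1],[2.99,-0.39,-0.16,0,-1.8,0,1],[2.98,-0.4,-0.25,0,-1.7,0,1],[0,0,0,0,0,0,1],[0,0,0,0,0,0,1],[0,0,0,0,0,0,1],[0,0,0,0,0,0,1]]]'
python3 - <<'E'
from seg import *
s=shot('wrist','w8');o=s['obs'];print(o['tool_pos'],o['orientation'],np.abs(o['qvel']).max())
import pickle; pickle.dump(s,open('w8.pkl','wb'))
u,v=proj(s,[.537,.222,.02])[0]; print(u,v)
u,v=int(u),int(v)
c=s['image'][max(v-65,0):v+65,u-65:u+65,::-1]; cv2.imwrite('pics/w8z.png',cv2.resize(c,None,fx=4.5,fy=4.5,interpolation=cv2.INTER_CUBIC)); print(u-65,max(v-65,0))
E
```

```text
[[0.55226458 0.01614293 0.094     ]] [[0.55090665 0.01461924 0.05      ]]
clock: 11.28
tool_pos: [0.525, 0.2946, 0.2198]
orientation: [-90.0, 0.0, 96.9]
force: [-0.4, -0.8, 1.4]
opening: 0.0875
[0.52500413 0.29456728 0.21982742] [-8.99662862e+01  2.25372703e-02  9.69245968e+01] 0.28954865368945176
248.1410627943367 108.68111495583655
183 43
```

View pics/w8z.png

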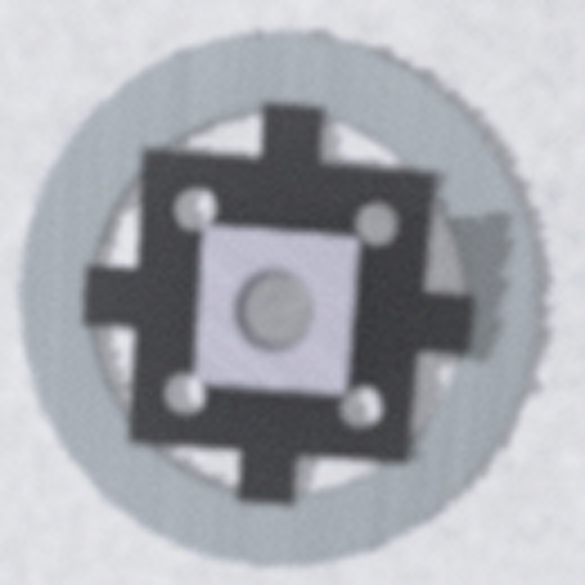

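```bash
python3 - <<'E'
from h import *
import pickle; s=pickle.load(open('w8.pkl','rb'))
f=lambda a:np.array(a)/4.5+[183,43]-.39
for n,a,z in [('spider',[(142,152),(438,175),(410,460),(130,440)],.008),('holes',[(195,208),(377,223),(362,407),(186,394)],.008),('boss',[(203,226),(360,237),(347,396),(194,385)],.05)]:
    W=onz(s,f(a),z); print(n,W.mean(0).round(4),[round(float(np.degrees(np.arctan2(*(W[(i+1)%4]-W[i])[[1,0]])))%90,1) for i in range(4)],[round(float(np.linalg.norm(W[(i+1)%4]-W[i])),4) for i in range(4)])
print('bore',onz(s,f([(275,309)]),.05))
for n,a,z in [('ring',[(284,297)],.005)]: print(n,onz(s,f(a),z))
E
```

```text
spider [0.5406 0.2256 0.008 ] [2.6, 2.2, 2.7, 2.7] [0.0766, 0.0738, 0.076, 0.0741]
holes [0.5406 0.2255 0.008 ] [2.3, 2.7, 2.6, 2.9] [0.0475, 0.0475, 0.0473, 0.0478]
boss [0.5408 0.2259 0.05  ] [2.9, 2.5, 2.7, 2.5] [0.0364, 0.0364, 0.0364, 0.0363]
bore [[0.54109485 0.22530811 0.05      ]]
ring [[0.53998984 0.22220217 0.005     ]]
```

```bash
python3 -c "
from h import *
plan([0.5409,0.2256,0.09],92.6,5,1)"
```

```text
from (array([0.525 , 0.2946, 0.22  ]), array([-8.998e+01,  1.000e-02,  9.692e+01])) end [0.5409 0.2256 0.09  ] 92.62
[[[-1.41,2.6,-0.15,0,0.9,0,1],[-1.4,2.6,-0.17,0,0.9,0,1],[-1.4,2.6,-0.19,0,0.8,0,1],[-1.4,2.6,-0.21,0,0.9,0,1],[-1.4,2.6,-0.24,0,0.8,0,1]]]
```

```bash
python3 -m pendant '[[[-1.41,2.6,-0.15,0,0.9,0,1],[-1.4,2.6,-0.17,0,0.9,0,1],[-1.4,2.6,-0.19,0,0.8,0,1],[-1.4,2.6,-0.21,0,0.9,0,1],[-1.4,2.6,-0.24,0,0.8,0,1],[0,0,0,0,0,0,1],[0,0,0,0,0,0,1],[0,0,0,0,0,0,1]]]'
python3 - <<'E'
from h import *
plan([0.5409,0.2256,0.018],92.6,6,1)
s=shot('wrist','w9')
print(s['obs']['tool_pos'], proj(s,[[.5408,.2257,.05]]))
E
```

```text
clock: 12.0
tool_pos: [0.5418, 0.2271, 0.0913]
orientation: [-90.1, -0.0, 92.7]
force: [0.5, 0.7, 0.5]
opening: 0.0878
from (array([0.5418, 0.2271, 0.0913]), array([-9.009e+01, -3.000e-02,  9.271e+01])) end [0.5409 0.2256 0.018 ] 92.61
[[[-0.02,1.22,0.02,0,0,0,1],[-0.03,1.22,0.02,0,0,0,1],[-0.02,1.22,0.02,0,0,0,1],[-0.03,1.22,0.01,0,0,0,1],[-0.02,1.22,0.02,0,0.1,0,1],[-0.03,1.23,0.01,0,0,0,1]]]
[0.54183976 0.22714303 0.09128242] [[253.1598502  214.06697351]]
```

View pics/w9.png

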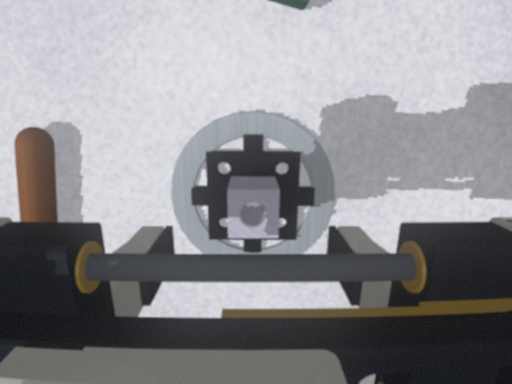

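```bash
python3 -m pendant '[[[-0.02,1.4,0.02,0,0,0,1],[-0.03,1.4,0.02,0,0,0,1],[-0.02,1.4,0.02,0,0,0,1],[-0.03,1.4,0.01,0,0,0,1],[-0.02,1,0.02,0,0.1,0,1],[-0.03,0.6,0.01,0,0,0,1],[0,0.1,0,0,0,0,1],[0,0,0,0,0,0,1],[0,0,0,0,0,0,1]]]'
```

```text
clock: 12.8
tool_pos: [0.5405, 0.226, 0.0179]
orientation: [-90.1, -0.0, 92.7]
force: [-0.5, -0.5, 0.4]
opening: 0.0877
```

```bash
python3 -m pendant '[[[0,0,0,0,0,0,0.2],[0,0,0,0,0,0,0],[0,0,0,0,0,0,0],[0,0,0,0,0,0,0],[0,0,0,0,0,0,0],[0,0,0,0,0,0,0],[0,0,0,0,0,0,0],[0,0,0,0,0,0,0],[0,0,0,0,0,0,0],[0,0,0,0,0,0,0],[0,0,0,0,0,0,0],[0,0,0,0,0,0,0]]]'
python3 -c "
from h import *
plan([0.541,0.2258,0.135],92.6,5,0)
plan([0.5455,0.10,0.15],75,6,0,start=([0.541,0.2258,0.135],92.6))
plan([0.5517,0.0159,0.15],56.5,5,0,start=([0.5455,0.10,0.15],75))
"
```

```text
clock: 13.8
tool_pos: [0.54, 0.2255, 0.017]
orientation: [-90.0, 0.0, 92.6]
force: [0.0, 0.1, -0.6]
opening: 0.0363
from (array([0.54  , 0.2255, 0.017 ]), array([-90.  ,   0.  ,  92.63])) end [0.541  0.2258 0.135 ] 92.63
[[[0,-2.36,-0.02,0,0,0,0],[0.01,-2.36,-0.02,0,0,0,0],[0,-2.36,-0.02,0,0,0,0],[0.01,-2.36,-0.02,0,0,0,0],[0,-2.36,-0.02,0,0,0,0]]]
from None end [0.5455 0.1    0.15  ] 75.0
[[[-2.1,-0.25,0.02,0,2.9,0,0],[-2.1,-0.25,-0.09,0,2.9,0,0],[-2.09,-0.25,-0.19,0,2.9,0,0],[-2.07,-0.25,-0.3,0,3,0,0],[-2.06,-0.25,-0.4,0,2.9,0,0],[-2.03,-0.25,-0.51,0,3,0,0]]]
from None end [0.5517 0.0159 0.15  ] 56.5
[[[-1.59,-0,-0.56,0,3.7,0,0],[-1.55,-0,-0.66,0,3.7,0,0],[-1.51,-0,-0.75,0,3.7,0,0],[-1.46,-0,-0.85,0,3.7,0,0],[-1.4,-0,-0.94,0,3.7,0,0]]]
```

```bash
python3 -m pendant '[[[0,0,0,0,0,0,0],[0,-0.5,0,0,0,0,0],[0,-1.5,0,0,0,0,0],[0.01,-2.36,-0.02,0,0,0,0],[0,-2.36,-0.02,0,0,0,0],[0.01,-2.36,-0.02,0,0,0,0],[0,-2.36,-0.02,0,0,0,0],[0,-1.4,0,0,0,0,0]]]'; python3 -m pendant '[[[-2.1,0,0.02,0,2.9,0,0],[-2.1,0,-0.09,0,2.9,0,0],[-2.09,0,-0.19,0,2.9,0,0],[-2.07,0,-0.3,0,3,0,0],[-2.06,0,-0.4,0,2.9,0,0],[-2.03,0,-0.51,0,3,0,0],[0,0,0,0,0,0,0],[0,0,0,0,0,0,0],[0,0,0,0,0,0,0]]]'
python3 - <<'E'
from h import *
s=shot('wrist','w10')
print(s['obs']['tool_pos'],s['obs']['orientation'],s['obs']['force'])
E
```

```text
clock: 14.47
tool_pos: [0.5412, 0.226, 0.1482]
orientation: [-90.1, -0.1, 92.6]
force: [0.8, -0.1, -3.4]
opening: 0.0358
clock: 15.22
tool_pos: [0.5452, 0.1, 0.1455]
orientation: [-90.0, -0.0, 75.0]
force: [0.2, 0.2, -3.5]
opening: 0.0358
[0.54520752 0.09999933 0.14548913] [-8.99870676e+01 -4.95778867e-03  7.50294460e+01] [ 0.16348351  0.24015538 -3.52593282]
```

View pics/w10.png

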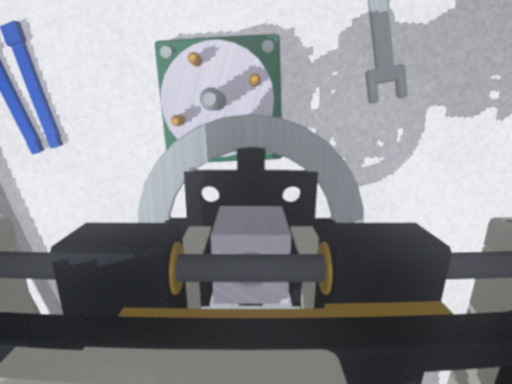

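```bash
python3 - <<'E'
from h import *
s=shot('wrist')
g=cv2.cvtColor(s['image'],cv2.COLOR_RGB2GRAY)
cs=[]
for x,y in [(209,193),(291,194)]:
    p=g[y-14:y+15,x-14:x+15]; m=(p>130).astype(np.uint8); n,l,st,c=cv2.connectedComponentsWithStats(m); k=l[14,14]; cs.append(c[k]+[x-14,y-14]); print(st[k],cs[-1])
o=s['obs'];z=o['tool_pos'][2]-.017+.006
W=onz(s,cs,z); y=np.radians(o['orientation'][2]); tx=np.array([np.cos(y),np.sin(y)])
d=W[0]-W[1];print('sep',np.linalg.norm(d),'ang',(np.degrees(np.arctan2(d[1],d[0])))%90, 'tool',o['orientation'][2])
print('ctr',W.mean(0)[:2]+.024*tx-o['tool_pos'][:2],o['tool_pos'])
c=s['image'][60:140,150:290,::-1];cv2.imwrite('pics/w10z.png',cv2.resize(c,None,fx=5,fy=5,interpolation=cv2.INTER_CUBIC))
print(onz(s,[[212,98]],.094))
E
```

```text
[  6   7  19  16 227] [209.89427313 193.51101322]
[  5   6  18  16 223] [290.89237668 193.65022422]
sep 0.047225373109348545 ang 74.87057284448248 tool 75.05972711691439
ctr [ 0.00044701 -0.00062858] [0.54529912 0.1003571  0.14548194]
[[0.55005649 0.01679482 0.094     ]]
```

View pics/w10z.png

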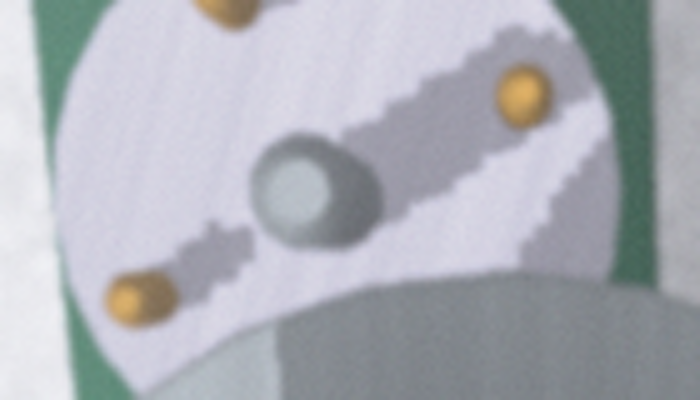

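```bash
python3 - <<'E'
from h import *
s=shot('wrist')
print(onz(s,[[209.6,97.8]],.094))
plan([0.5515,0.0163,0.135],60,6,0)
E
```

```text
[[0.55161384 0.01645916 0.094     ]]
from (array([0.5453, 0.1007, 0.1454]), array([-89.99,  -0.  ,  75.09])) end [0.5515 0.0163 0.135 ] 59.99
[[[-1.33,0.17,-0.46,0,2.5,0,0],[-1.31,0.17,-0.52,0,2.5,0,0],[-1.29,0.18,-0.58,0,2.5,0,0],[-1.26,0.17,-0.63,0,2.5,0,0],[-1.23,0.18,-0.68,0,2.5,0,0],[-1.2,0.17,-0.74,0,2.6,0,0]]]
```

```bash
python3 -m pendant '[[[-1.33,0.17,-0.46,0,2.2,0,0],[-1.31,0.17,-0.52,0,2.2,0,0],[-1.29,0.18,-0.58,0,2.2,0,0],[-1.26,0.17,-0.63,0,2.2,0,0],[-1.23,0.18,-0.68,0,2.2,0,0],[-1.2,0.17,-0.74,0,2.2,0,0],[0,0,0,0,0,0,0],[0,0,0,0,0,0,0],[0,0,0,0,0,0,0]]]'
python3 - <<'E'
from h import *
plan([0.5516,0.0165,0.115],62,4,0)
s=shot('wrist','w11');S=shot('scene');cv2.imwrite('pics/s11.png',cv2.resize(S['image'][130:260,180:340,::-1],None,fx=4,fy=4))
E
```

```text
clock: 16.12
tool_pos: [0.5525, 0.0155, 0.135]
orientation: [-90.0, 0.0, 61.8]
force: [0.4, -1.5, -2.5]
opening: 0.0359
from (array([0.5525, 0.0155, 0.135 ]), array([-90.  ,   0.  ,  61.79])) end [0.5516 0.0165 0.115 ] 61.99
[[[0.01,0.5,0.03,0,-0.1,0,0],[0.01,0.5,0.03,0,-0,0,0],[0.01,0.5,0.04,0,-0.1,0,0],[0.02,0.5,0.03,0,-0,0,0]]]
```

View pics/s11.png

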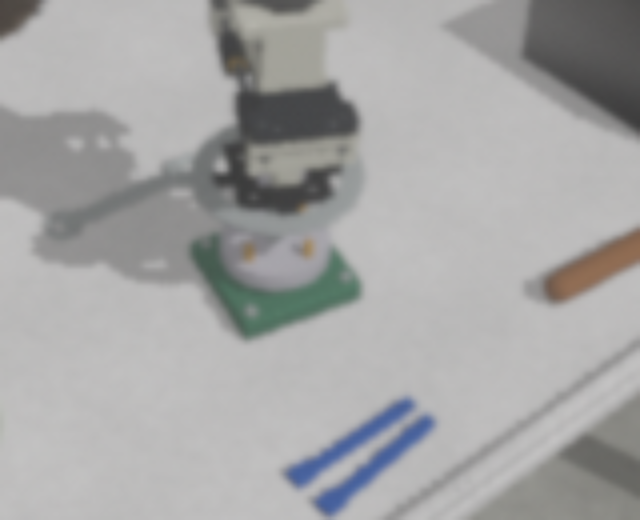

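View pics/w11.png

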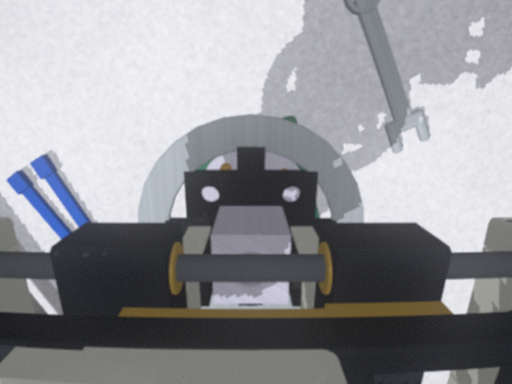

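```bash
python3 -m pendant '[[[0.02,0.5,0.03,0,-0.1,0,0],[0.02,0.5,0.03,0,0,0,0],[0.02,0.5,0.04,0,-0.1,0,0],[0.02,0.3,0.03,0,0,0,0],[0,0,0,0,0,0,0],[0,0,0,0,0,0,0],[0,0,0,0,0,0,0]]]'
```

```text
clock: 16.8
tool_pos: [0.5519, 0.0172, 0.1171]
orientation: [-90.0, 0.0, 62.0]
force: [0.2, -0.5, -2.4]
opening: 0.036
```

```bash
python3 -m pendant '[[[-0.07,0.3,0,0,0,0,0],[0,0.3,0,0,0,0,0],[0,0.3,0,0,0,0,0],[0,0.3,0,0,0,0,0],[0,0.2,0,0,0,0,0],[0,0,0,0,0,0,0],[0,0,0,0,0,0,0]]]'
```

```text
clock: 17.38
tool_pos: [0.5514, 0.0164, 0.1029]
orientation: [-90.0, 0.0, 62.0]
force: [0.1, -0.2, -2.5]
opening: 0.036
```

```bash
python3 -m pendant '[[[0,0.3,0,0,0,0,0],[0,0.3,0,0,0,0,0],[0,0.3,0,0,0,0,0],[0,0.3,0,0,0,0,0],[0,0,0,0,0,0,0],[0,0,0,0,0,0,0],[0,0,0,0,0,0,0]]]'; python3 -m pendant '[[[0,0.1,0,0,0,0,0],[0,0.1,0,0,0,0,0],[0,0,0,0,0,0,0],[0,0,0,0,0,0,0]]]'
```

```text
clock: 17.97
tool_pos: [0.5515, 0.0165, 0.0911]
orientation: [-90.0, 0.0, 62.0]
force: [-0.0, 0.4, -3.1]
opening: 0.0358
clock: 18.3
tool_pos: [0.5514, 0.0164, 0.089]
orientation: [-90.0, 0.0, 62.0]
force: [-0.5, 0.8, -3.0]
opening: 0.0359
```

Underside should be at ~0.072; feel for the stud tips (~0.068).

```bash
for i in 1; do python3 -m pendant '[[[0,0.1,0,0,0,0,0],[0,0.1,0,0,0,0,0],[0,0,0,0,0,0,0],[0,0,0,0,0,0,0]]]'; done;  python3 -m pendant '[[[0,0.1,0,0,0,0,0],[0,0,0,0,0,0,0],[0,0,0,0,0,0,0]]]';  python3 -m pendant '[[[0,0.1,0,0,0,0,0],[0,0,0,0,0,0,0],[0,0,0,0,0,0,0]]]'
```

```text
clock: 18.63
tool_pos: [0.5514, 0.0164, 0.087]
orientation: [-90.0, 0.0, 62.0]
force: [-0.9, 0.2, -3.2]
opening: 0.036
clock: 18.88
tool_pos: [0.5514, 0.0165, 0.086]
orientation: [-90.0, 0.0, 62.0]
force: [-0.2, 0.3, -3.2]
opening: 0.0358
clock: 19.13
tool_pos: [0.5514, 0.0164, 0.085]
orientation: [-90.0, 0.0, 62.0]
force: [0.4, -0.7, -3.3]
opening: 0.0356
```

```bash
python3 -m pendant '[[[0,0.05,0,0,0,0,0],[0,0.05,0,0,0,0,0],[0,0,0,0,0,0,0],[0,0,0,0,0,0,0]]]';  python3 -m pendant '[[[0,0.1,0,0,0,0,0],[0,0,0,0,0,0,0],[0,0,0,0,0,0,0]]]'
```

```text
clock: 19.47
tool_pos: [0.5514, 0.0164, 0.0841]
orientation: [-90.0, 0.0, 62.0]
force: [-0.7, -0.4, -1.3]
opening: 0.0363
clock: 19.72
tool_pos: [0.5516, 0.0164, 0.0834]
orientation: [-90.0, -0.0, 62.0]
force: [-2.1, -0.7, 2.0]
opening: 0.0357
```

```bash
python3 -m pendant '[[[0,0,0,0,1,0,0],[0,0,0,0,1,0,0],[0,0,0,0,0,0,0],[0,0,0,0,0,0,0]]]'; python3 -m pendant '[[[0,0,0,0,1,0,0],[0,0,0,0,1,0,0],[0,0,0,0,0,0,0],[0,0,0,0,0,0,0]]]';python3 -m pendant '[[[0,0,0,0,1,0,0],[0,0,0,0,0.5,0,0],[0,0,0,0,0,0,0],[0,0,0,0,0,0,0]]]'; python3 -c "
from h import *
print(ctrl.get_obs()['moment'])"
```

```text
clock: 20.05
tool_pos: [0.5514, 0.0165, 0.0828]
orientation: [-90.0, 0.0, 60.0]
force: [-0.2, -0.6, -3.2]
opening: 0.0358
clock: 20.38
tool_pos: [0.5515, 0.0165, 0.083]
orientation: [-90.0, -0.0, 58.0]
force: [0.6, 0.1, -3.0]
opening: 0.0358
clock: 20.72
tool_pos: [0.5515, 0.0165, 0.0831]
orientation: [-90.0, -0.0, 56.5]
force: [-0.3, -0.2, -2.7]
opening: 0.0354
[ 0.06311226 -0.10511976 -0.04072476]
```

```bash
python3 -m pendant '[[[0,0.1,0,0,0,0,0],[0,0.1,0,0,0,0,0],[0,0,0,0,0,0,0]]]'; python3 -m pendant '[[[0,0.1,0,0,0,0,0],[0,0.1,0,0,0,0,0],[0,0,0,0,0,0,0]]]'; python3 -c "
from h import *
print(ctrl.get_obs()['moment'])"
```

```text
clock: 20.97
tool_pos: [0.5513, 0.0164, 0.0808]
orientation: [-90.0, 0.0, 56.5]
force: [0.3, -0.2, -2.7]
opening: 0.0358
clock: 21.22
tool_pos: [0.5513, 0.0164, 0.0788]
orientation: [-90.0, 0.0, 56.5]
force: [-0.2, -0.8, -3.0]
opening: 0.036
[ 0.11091747 -0.11342569 -0.00515402]
```

No resistance; the studs are in the holes. Sliding on down in small steps.

```bash
python3 -m pendant '[[[0,0.15,0,0,0,0,0],[0,0.15,0,0,0,0,0],[0,0,0,0,0,0,0]]]'; python3 -m pendant '[[[0,0.15,0,0,0,0,0],[0,0.15,0,0,0,0,0],[0,0,0,0,0,0,0]]]';python3 -m pendant '[[[0,0.1,0,0,0,0,0],[0,0.1,0,0,0,0,0],[0,0,0,0,0,0,0]]]'
```

```text
clock: 21.47
tool_pos: [0.5512, 0.0164, 0.0757]
orientation: [-90.0, 0.0, 56.5]
force: [-0.4, -0.7, -3.5]
opening: 0.0356
clock: 21.72
tool_pos: [0.5512, 0.0164, 0.0727]
orientation: [-90.0, 0.0, 56.5]
force: [-0.6, -0.9, -2.6]
opening: 0.0354
clock: 21.97
tool_pos: [0.5513, 0.0165, 0.0708]
orientation: [-90.0, 0.0, 56.5]
force: [0.3, -0.8, -3.0]
opening: 0.0359
```

```bash
python3 -m pendant '[[[0,0.1,0,0,0,0,0],[0,0.1,0,0,0,0,0],[0,0,0,0,0,0,0]]]'; python3 -m pendant '[[[0,0.05,0,0,0,0,0],[0,0.05,0,0,0,0,0],[0,0,0,0,0,0,0]]]';python3 -m pendant '[[[0,0.05,0,0,0,0,0],[0,0.05,0,0,0,0,0],[0,0,0,0,0,0,0]]]'
```

```text
clock: 22.22
tool_pos: [0.5513, 0.0164, 0.0688]
orientation: [-90.0, 0.0, 56.5]
force: [-0.1, -0.7, -3.3]
opening: 0.0358
clock: 22.47
tool_pos: [0.5514, 0.0164, 0.068]
orientation: [-90.0, 0.0, 56.5]
force: [-0.5, -0.6, -2.2]
opening: 0.0358
clock: 22.72
tool_pos: [0.5515, 0.0165, 0.0671]
orientation: [-90.0, -0.0, 56.5]
force: [-0.2, 0.2, -3.1]
opening: 0.0357
```

```bash
python3 -m pendant '[[[0,0.05,0,0,0,0,0],[0,0,0,0,0,0,0],[0,0,0,0,0,0,0]]]'; python3 -m pendant '[[[0,0.05,0,0,0,0,0],[0,0,0,0,0,0,0],[0,0,0,0,0,0,0]]]'
```

```text
clock: 22.97
tool_pos: [0.5515, 0.0165, 0.0669]
orientation: [-90.0, -0.0, 56.5]
force: [-2.9, 0.7, 1.5]
opening: 0.0361
clock: 23.22
tool_pos: [0.5515, 0.0165, 0.0663]
orientation: [-90.0, -0.0, 56.5]
force: [-2.0, -0.1, 3.5]
opening: 0.0358
```

```bash
python3 -m pendant '[[[0,0,0,0,0,0,0],[0,0,0,0,0,0,0.5],[0,0,0,0,0,0,0.6],[0,0,0,0,0,0,0.7],[0,0,0,0,0,0,0.7],[0,0,0,0,0,0,0.7],[0,0,0,0,0,0,0.7],[0,0,0,0,0,0,0.7]]]'
```

```text
clock: 23.88
tool_pos: [0.5515, 0.0165, 0.066]
orientation: [-90.0, 0.0, 56.5]
force: [-0.5, 0.8, -0.2]
opening: 0.0613
```

```bash
python3 -m pendant '[[[0,-0.5,0,0,0,0,0.7],[0,-1,0,0,0,0,0.7],[0,-2,0,0,0,0,0.7],[0,-2.5,0,0,0,0,0.7],[0,-3,0,0,0,0,0.7],[0,-3,0,0,0,0,0.7],[2.5,-1,0,0,0,0,0.7],[2.5,0,0,0,0,0,0.7],[2.5,0,0,0,0,0,0.7],[0,0,0,0,0,0,0.7],[0,0,0,0,0,0,0.7],[0,0,0,0,0,0,0.7]]]'
python3 - <<'E'
from h import *
s=shot('wrist','w12');S=shot('scene');T=shot('top','t12');cv2.imwrite('pics/s12.png',cv2.resize(S['image'][130:290,100:340,::-1],None,fx=3.3,fy=3.3))
print(s['obs']['tool_pos'],s['obs']['orientation'])
import pickle; pickle.dump(s,open('w12.pkl','wb'))
print(proj(s,[[.5515,.0163,.1],[.5515,.0163,.094]]))
E
```

```text
clock: 24.88
tool_pos: [0.5925, 0.0789, 0.1964]
orientation: [-90.0, 0.0, 56.5]
force: [-0.4, 0.0, 0.1]
opening: 0.0613
[0.59247506 0.07887731 0.19644161] [-8.99942319e+01  6.74009834e-03  5.65441723e+01]
[[250.36694096 105.78487322]
 [250.36536316 105.88244659]]
```

View pics/w12.png

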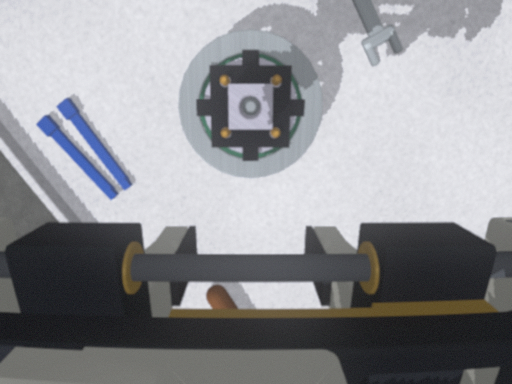

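View pics/s12.png

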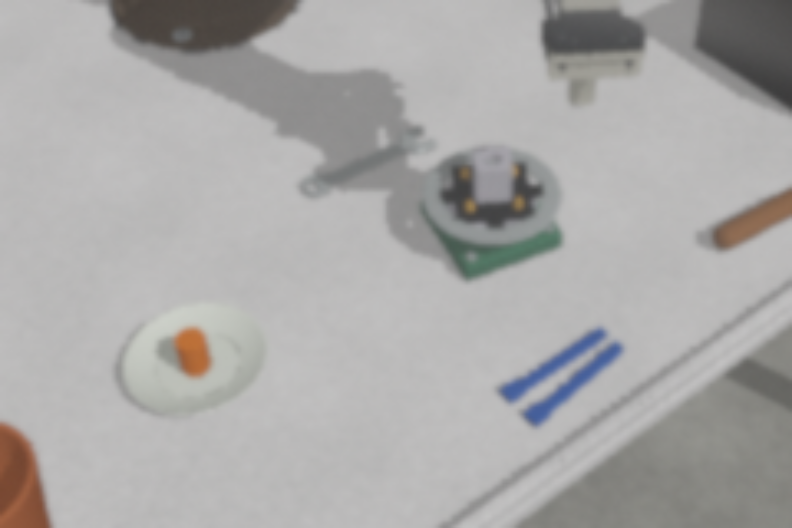

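View pics/t12.png

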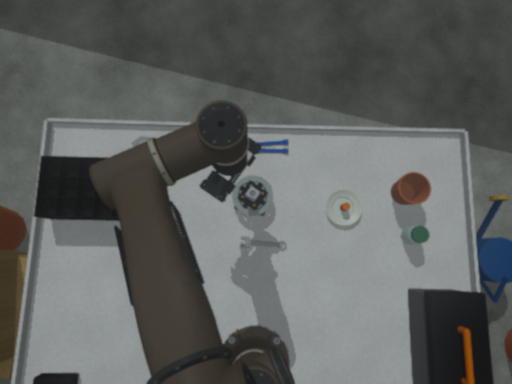

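```bash
python3 - <<'E'
from h import *
import pickle
s=pickle.load(open('w12.pkl','rb'))
c=s['image'][25:185,170:330,::-1];cv2.imwrite('pics/w12z.png',cv2.resize(c,None,fx=3.7,fy=3.7,interpolation=cv2.INTER_CUBIC))
for z in (.1,.118):
    W=onz(s,[[227.5,84],[273,84],[273,129.5],[227.5,129.5]],z); print(z,W.mean(0),np.linalg.norm(W[1]-W[0]))
E
```

```text
0.1 [0.55214131 0.01709438 0.1       ] 0.03649497003632746
0.118 [0.55223018 0.01723351 0.118     ] 0.033918535205238506
```

View pics/w12z.png

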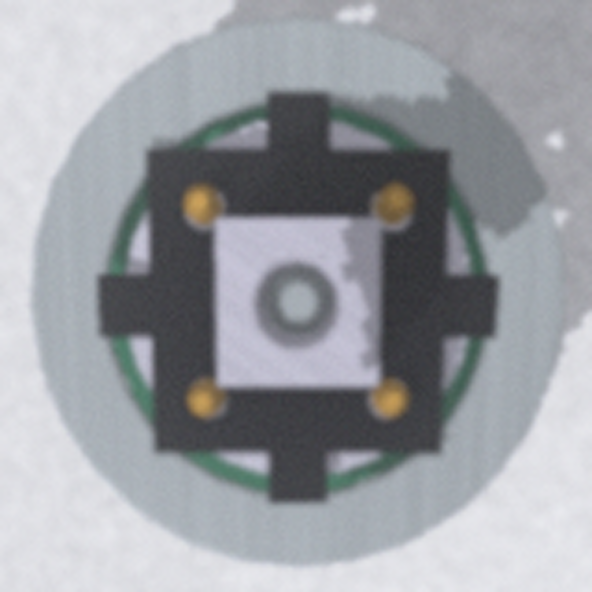

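The close-up shows all four studs through the holes and the axle centred in the bore. The boss top sits at the home height.

```bash
python3 -c "
from plant import ctrl
print(ctrl.close_job())"
```

```text
the job is handed in; nothing more can be done
None
```

I lifted the cap off the axle and set it down, released and standing upright, near the middle of the saucer. I then fitted the disc boss-up over the axle and handed the job in at about 25 s of the 72 s allowed. The hand-in gives no verdict.

- **Fitting:** The disc rested lightly on the stud tips, with about 5 N of support. I turned it from 62.0° to 56.5°, the stud angle I had measured in the wrist pictures, and the load dropped off as the holes lined up. It then slid down about 17 mm without resistance. I released it with about 7 N on the hub, the highest reading I took.
- **Last checks:** The wrist picture shows all four studs through the holes and the axle centred in the bore. The boss measured 36.5 mm across when taken at home height, against 36 mm nominal. The cap is still in the saucer, no bystander looks moved in the pictures, and the gripper is clear of everything.
- **Disagreements:** Estimates of the axle's position differed by 1 to 2 mm between views, which is within the camera calibration. I did not measure the disc's level or its height above the hub more finely than this. I compared the bystanders by eye only.

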